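# Unlock the knife box and hold the key turned

### The arm

A 7-joint arm with a two-finger parallel gripper is mounted at the origin on the work surface. World frame = base frame: x ahead of the robot, y to its left, z up, the work surface at z = 0. Lengths are in m, angles in rad, forces in N, time in s.
With the tool pointing down it reaches from about 0.4 to 0.85 m from the base axis. Payload 4.5 kg.
Tool frame: the origin (TCP) lies where the fingers leave the gripper's body, on its centre line; the fingertips stand 64 mm ahead of it and the grasp point (between the pads) lies 45 mm ahead of it; z points along the fingers, y is the line along which they close (so a half turn about z gives the same grasp; the last joint's range is limited). The gripper opens to 88 mm and grips with 3 to 60 N. Pads are 18 mm wide; open, the fingers measure 123 mm over their backs; the gripper's body (75 mm by 187 mm) begins 45 mm behind the grasp point.
Start: joints at [1.367, 0.689, -0.195, 1.565, 0.157, 0.902, -0.215], TCP at [0.147, -0.607, 0.303] pointing down, gripper open.
Joint ranges: [-3.01, 3.01], [-0.46, 2.08], [-1.47, 1.51], [0.13, 2.56], [-1, 4.14], [0.04, 2.09], [-2.66, 2.66]. Speed limits (rad/s): [2.57, 2.57, 3.14, 3.14, 3.14, 3.14, 3.14].

### API

Orientations are given as a unit quaternion [x, y, z, w].
In Python, from plant import r gives the robot as it stands.
- The arm moves only by the tool play_rows, never from a script. Its arguments are lists of equal length, an entry for each row: "translation": the shift along the tool's x, y, z in m, a list of three; "delta_rot": the turn, a rotation vector about the tool's x, y, z in degrees, a list of three; "grip": the opening, from -1 (shut) to 1 (fully open). In form: {"translation": [[x, y, z], ...], "delta_rot": [[rx, ry, rz], ...], "grip": [grip, ...]}. A call has 1 to 20 rows; each row shifts and turns the commanded pose from where the row before left it, along the tool's axes as they then stand; what a row does not reach is not made up. A row lasts 1/8 s, in which the tool goes at most 62.5 mm and 10.7 degrees, less where a joint would pass 70% of its speed; a pose out of reach is approached as far as the arm can. A call with a gripper value outside its range is refused whole. The fingers move at their own pace and stop on an object; "squeeze" is the grip in N (left out, the last holds). Time passes only in rows, so rows that do not move let the fingers close. It gives the time, the measured TCP pose, the force, the opening and the grip force at its end, in the units of the state.
- r.get_state(): the state, without advancing time (a new reading comes with each control period).
- r.snapshot(name): name is "scene" or "top" or "wrist"; returns the picture (480x640x3 uint8, blue, green, red); there is no depth.
- r.get_calibration(name): a dict with "intrinsics" (3x3 intrinsics, pixels), "eye" and "rotation" of the camera in the world. Camera axes: x right, y up, looking along -z (the intrinsics and any distortion apply to the point x, -y, -z); pixel columns grow to the right and rows downward; lengths in m; the calibration is good to about 2 mm. The wrist camera is an equidistant fisheye: a pixel r from the principal point sees the ray r / f radians off the axis. A picture is of the moment at which its call begins: read the wrist's pose just before it. get_calibration takes no time and is no camera call; for the wrist camera it gives the pose at the moment of the call.
- r.finish_job(): hands the job in; it is judged then, once.
Trained networks look in the newest picture that a camera, given by its name, has taken for a name from the list of things; names that differ only in an ending like _2 or _b are one class to them, and where a whole thing is asked for, a point or a joint stands for the part that bears it (a point fixed in the world has none). Each returns a list of dicts, best first, with "confidence" (0 to 1); they miss things now and then, are a little off and sometimes report something else, mostly with a low value. They report only what shows in the picture. A call takes as long as a camera call.
- r.look_for(camera, target): "point" ([x, y, z] in m, in world coordinates, good to about 4 mm: the middle of the surface that is visible of it).
- r.silhouettes(camera, target): "pixels" (480x640 bool, what is visible of it).
The state is a dict: "clock": time; "q": joint angles; "qd": joint speeds; "joint_torque": joint torques, N m; "tool_pos": TCP position; "eef_rot": TCP orientation; "contact_force": force on the tool from outside, world axes, zero at the start; "moment": the same for the moment, N m; "opening": opening from 0.0 (shut) to 1.0 (fully open); "finger_force": force on a finger pad.
Only numpy, scipy, OpenCV 4.12 (cv2) and the standard library are available. Lean on these libraries where they do the work, as an engineer would, in place of code of your own. Each camera call takes 0.05 s, during which the arm holds its last target. There are 200 camera calls.

### The job

Take the key with the flat bar-shaped bow out of the wooden key rest, push it fully home into the lock of the knife box, wiggling it past the sticky pins, then turn it a quarter turn clockwise (seen from above) until it stops. The lock springs back, so finish while still gripping the key and holding it turned. Leave the round-knob key in the rest and do not disturb the bento tin, the cup or the spice jar.

Things in the scene. Friction and masses are not known exactly. Their poses are not given: they have to be found in the camera images.
- key: Steel key, upright in one slot of the key rest, 1.5 mm play each way. Its bow is a flat upright bar 12 (x) by 44 (y) by 38 mm (z). Origin: on its axis at the underside of the shoulder disc (24 mm across, z 0 to 4 mm); the bow spans z 4 to 42 mm, the blade lies below. +z up; the key is the same turned half round about z. About 90 g, hidden variation. Grip across the 12 mm, from above.
- key_tip (a point): Lower end of the bar-bow key, on its axis, 30 mm below the key's origin; axes as the key. Between them: first a round neck 6 mm across, 10 mm long under the shoulder, then the blade, 20 mm long, 6 (x) by 16 mm (y), with rounded ends and edges. Blade and bow are wide along y.
- knobkey: Another steel key in the other slot of the rest; its grip is an upright round knob 26 mm across and 38 mm high instead of a flat bar. Same origin, shoulder and blade. To be left standing there; which slot it is in varies.
- keyrest: Fixed wooden block 50 (x) by 150 (y) by 40 mm high with two key slots in its top, 45 mm either side of its middle along y, each with its long side along y, 34 mm deep. Origin: centre of its underside, on the bench.
- knifebox: Fixed flat steel knife box. Origin: on the bench under the axis of the lock tower, a square post 52 by 52 mm and 104 mm high. The box itself, about 184 (x) by 204 (y) by 44 mm high with a 66 mm high handle and a 62 mm high keeper on its lid, lies on the +x side of the tower, from x 28 to x 212 mm.
- lock_mouth (a point): Centre of the keyhole in the level top face of the lock tower, 104 mm above the bench; axes as the knife box. The keyhole is a slot 8 (x) by 18 mm (y), chamfered, in a fixed 6 mm plate. The blade goes straight down, key y along this y (either way). Fully home, the key's origin is at this point; only then does it turn; higher up the plate stops the blade within 20 degrees.
- lock_pins (a point): Point on the lock axis 22 mm below the keyhole, axes as the knife box. Under the plate is the plug, with a slot 7.2 (x) by 17.5 mm (y), 8 to 40 mm below the face. Two sticky spring pins, 18 mm (+y side) and 25 mm (-y side) below the face, press on the blade's narrow edges. Pushing past takes 5 to 20 N, less with wiggles of about 1 mm along y and a few degrees of twist.
- plug (a joint): Angle of the lock plug, rad: 0 locked (in line with the keyhole), grows clockwise seen from above, stops at 1.571. A spring returns it: 0.02 N m at 0, 0.1 N m at the stop, with slight friction. The key has about 7 degrees of play in the plug, so turn the key some 0.12 rad further than the plug. The key cannot come out while turned. A brass tongue swings with the plug.
- tin: Closed oval aluminium bento tin with a yellow fork and spoon fixed on its lid, 106 by 180 mm, 57 mm high; bystander. Origin: centre of its underside.
- cup: Pink hard silicone cup, 68 mm across and 48 mm high; bystander. Origin: centre of its underside.
- jar: Glass spice jar with a knob grinder top, 50 mm across and 114 mm high; bystander. Origin: centre of its underside.

How it is judged:
By the outcome, as a careful person would: the job done as asked, in the order asked, and still so for the second after the job is handed in, while the arm keeps its last pose, push and grip.
It also fails if it takes over 50 s, if anything falls off the work surface, if the arm or the gripper's body presses on something with over 40 N, if the wrist force passes 120 N, or if a joint passes its speed limit or range.

## Working session

There is one attempt and no reset: what is moved stays moved. The work goes in short steps, Python scripts to look and compute and a tool call to move; the robot and the scene stay as the last step left them, time stands still between calls to the robot, and variables do not carry over. Pictures are saved under pics/ and viewed, at most 10 in all, crops included, and the job is handed in when it is done.

Besides the shell and the picture viewer there is one more tool, called after "Request:" as a command line: name --argument value ..., lists and objects as JSON in quotes. play_rows: Moves the arm, as the interface text tells. Its arguments: {"type":"object","properties":{"translation":{"type":"array","items":{"type":"array","items":{"type":"number"}}},"delta_rot":{"type":"array","items":{"type":"array","items":{"type":"number"}}},"grip":{"type":"array","items":{"type":"number"}},"squeeze":{"type":"number"}},"required":["translation","delta_rot","grip"]}

```bash
ls; mkdir -p pics; python3 - <<'E'
from plant import r
import cv2,numpy as np
s=r.get_state();print(s)
for c in ["scene","top"]:
    im=r.snapshot(c);cv2.imwrite(f"pics/{c}0.png",im)
    k=r.get_calibration(c);print(c,k)
    for t in ["key","knobkey","keyrest","knifebox","lock_mouth","tin","cup","jar"]:
        print(t,[(np.round(d["point"],4).tolist(),round(d["confidence"],2)) for d in r.look_for(c,t)[:3]])
E
```

```text
pics
{'clock': 0.0, 'q': array([ 1.36677746,  0.68998646, -0.19448878,  1.56637304,  0.1573034 ,
        0.90250529, -0.21511684]), 'qd': array([ 0.00057994, -0.00134845,  0.00079303,  0.00059627, -0.00084195,
        0.00030469, -0.00032703]), 'joint_torque': array([-1.33024446e-04, -5.27566874e+01, -1.26732677e+00, -1.53430653e+01,
       -5.27660816e-02,  6.27172718e-03,  1.58672265e-04]), 'tool_pos': array([ 0.14705984, -0.60690481,  0.30190002]), 'eef_rot': array([ 9.92934969e-01,  1.18656065e-01, -1.89290126e-04, -9.21505511e-04]), 'contact_force': array([-0.57881757,  0.23571276, -0.36122487]), 'moment': array([-0.01039426, -0.0126316 ,  0.01049937]), 'finger_force': 0.0, 'opening': 1.0038419134046883}
scene {'intrinsics': array([[454.51802619,   0.        , 321.97255968],
       [  0.        , 454.51802619, 232.6405056 ],
       [  0.        ,   0.        ,   1.        ]]), 'eye': array([1.01019355, 0.30662136, 0.76795041]), 'rotation': array([0.16463115, 0.29749764, 0.82988408, 0.44236202])}
key [([0.5006, 0.2705, 0.0716], 0.66)]
knobkey [([0.5403, 0.1884, 0.0792], 0.64)]
ke
[... 369 characters left out ...]
 , 320.18746844],
       [  0.        , 501.22747474, 242.65233526],
       [  0.        ,   0.        ,   1.        ]]), 'eye': array([ 4.96013833e-01, -8.03243480e-04,  1.26399247e+00]), 'rotation': array([ 0.0159802 , -0.00996226, -0.70373215,  0.71021578])}
key []
knobkey []
keyrest [([0.519, 0.2248, 0.0389], 0.6), ([0.4916, 0.2687, 0.0839], 0.29)]
knifebox [([0.5938, -0.1337, 0.0455], 0.96)]
lock_mouth [([0.5923, -0.1369, 0.0453], 0.57)]
tin [([0.706, 0.298, 0.0547], 0.71), ([0.4922, 0.2676, 0.0818], 0.62), ([0.5202, -0.1071, 0.0513], 0.26)]
cup [([0.3735, 0.0647, 0.0091], 0.77)]
jar [([0.3465, -0.3442, 0.0788], 0.94), ([0.5169, 0.2241, 0.0403], 0.28), ([0.5903, -0.1356, 0.0474], 0.21)]
```

View pics/scene0.png

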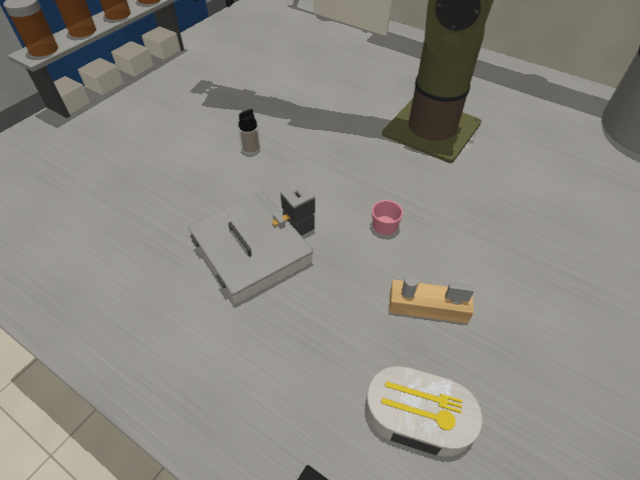

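View pics/top0.png

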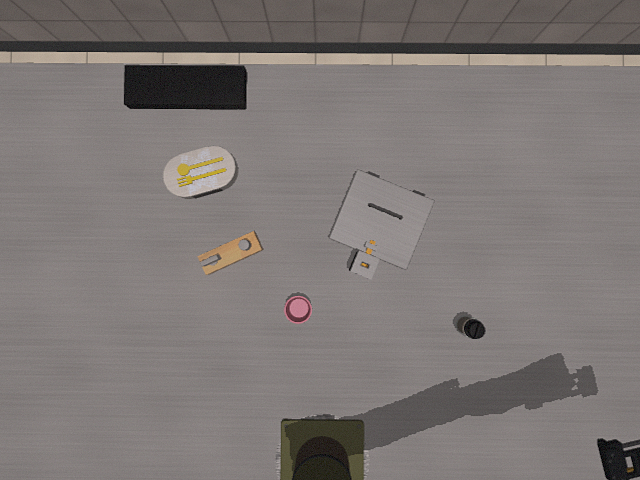

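The scene view shows the rest with the knob key at about (410,288) and the bar key at (459,293), and the lock tower at (298,205). In the top view the bar key is at (211,260), the knob key at (245,243) and the keyhole at about (364,265). I'll measure these and plan a hover over the lock.

```bash
cat > h.py <<'E'
from plant import r
import numpy as np, cv2
from scipy.spatial.transform import Rotation as R
def ray(cam,px,cal=None):
    k=cal or r.get_calibration(cam);K=k["intrinsics"];u=np.array([(px[0]-K[0,2])/K[0,0],(px[1]-K[1,2])/K[1,1]])
    if cam=="wrist":
        t=np.hypot(*u);d=np.r_[u*np.sinc(t/np.pi)/1,np.cos(t)] if t>0 else np.array([0,0,1.])
    else: d=np.r_[u,1]
    d=d*[1,-1,-1]
    q=np.asarray(k["rotation"]); M=R.from_quat(q) if q.size==4 else R.from_matrix(q)
    d=M.apply(d/np.linalg.norm(d)); return np.array(k["eye"]),d
def at_z(cam,px,z,cal=None):
    e,d=ray(cam,px,cal);return e+d*(z-e[2])/d[2]
def tri(rays):
    A=sum(np.eye(3)-np.outer(d,d) for e,d in rays);b=sum((np.eye(3)-np.outer(d,d))@e for e,d in rays)
    return np.linalg.solve(A,b)
def yaw_tool():
    M=R.from_quat(r.get_state()["eef_rot"]);x=M.apply([1,0,0]);return np.degrees(np.arctan2(x[1],x[0]))
def plan(pos,xyaw):
    "shift in present tool axes, and tool turn (rotvec deg), to TCP pos pointing straight down, tool x at xyaw deg"
    s=r.get_state();M=R.from_quat(s["eef_rot"])
    c,sn=np.cos(np.radians(xyaw)),np.sin(np.radians(xyaw))
    T=R.from_matrix(np.array([[c,sn,0],[sn,-c,0],[0,0,-1]]))
    return np.round(M.inv().apply(np.array(pos)-s["tool_pos"]),4),np.round(np.degrees((M.inv()*T).as_rotvec()),2)
E
python3 - <<'E'
from h import *
print("key",at_z("top",(211,260),.082),"knob",at_z("top",(245,243),.08),"lock",at_z("top",(364,265),.104),at_z("scene",(298,196),.104))
print(tri([ray("top",(364,265)),ray("scene",(298,194))]),yaw_tool())
k=r.get_calibration("wrist");print(k,R.from_quat(k["rotation"]).as_matrix() if np.size(k["rotation"])==4 else 0)
print(plan([.5,-.35,.35],68))
E
```

```text
key [0.49604412 0.26688585 0.082     ] knob [0.53700071 0.18742023 0.08      ] lock [ 0.48779529 -0.09243947  0.104     ] [ 0.49356569 -0.08818763  0.104     ]
[ 0.48774437 -0.09250272  0.10244022] 13.626493915760932
{'intrinsics': array([[371.64829954,   0.        , 316.9891318 ],
       [  0.        , 371.64829954, 240.89932332],
       [  0.        ,   0.        ,   1.        ]]), 'eye': array([ 0.21870546, -0.58978641,  0.38516181]), 'rotation': array([-0.11464962,  0.09007594, -0.61122165,  0.7779138 ])} [[ 2.36588834e-01  9.30301173e-01  2.80295292e-01]
 [-9.71609862e-01  2.26527109e-01  6.82623255e-02]
 [ 1.00391051e-05 -2.88487774e-01  9.57483579e-01]]
(array([ 0.4035, -0.1671, -0.0473]), array([ 1.000e-02,  0.000e+00, -5.437e+01]))
```

Request:
play_rows --translation '[[0.0504,-0.0209,-0.006],[0.0504,-0.0209,-0.006],[0.0504,-0.0209,-0.006],[0.0504,-0.0209,-0.006],[0.0504,-0.0209,-0.006],[0.0504,-0.0209,-0.006],[0.0504,-0.0209,-0.006],[0.0504,-0.0209,-0.006],[0.0095,-0.049,0.018],[0.0095,-0.049,0.018],[0.0095,-0.049,0.018],[0.0095,-0.049,0.018],[0.0095,-0.049,0.018],[0,0,0],[0,0,0],[0,0,0],[0,0,0],[0,0,0],[0,0,0],[0,0,0]]' --delta_rot '[[0,0,0],[0,0,0],[0,0,0],[0,0,0],[0,0,0],[0,0,0],[0,0,0],[0,0,0],[0,0,0],[0,0,0],[0,0,0],[0,0,0],[0,0,0],[0,0,-9],[0,0,-9],[0,0,-9],[0,0,-9],[0,0,-9],[0,0,-9],[0,0,0]]' --grip '[1,1,1,1,1,1,1,1,1,1,1,1,1,1,1,1,1,1,1,1]'

```text
clock: 3.4
tool_pos: [0.4883, -0.1008, 0.2608]
eef_rot: [0.831, 0.556, 0.0, -0.0]
contact_force: [-0.3, 0.5, 0.9]
opening: 0.997
finger_force: 0.0
```

```bash
python3 - <<'E'
from h import *
s=r.get_state();print(s["q"],s["tool_pos"],yaw_tool(),s["contact_force"])
cal=r.get_calibration("wrist");im=r.snapshot("wrist");cv2.imwrite("pics/w1.png",im)
import pickle;pickle.dump(cal,open("c1.pkl","wb"))
for t in ["lock_mouth","knifebox"]:
  print(t,[(np.round(d["point"],4).tolist(),round(d["confidence"],2)) for d in r.look_for("wrist",t)[:3]])
E
```

```text
[ 0.37080641  0.61271919 -0.41150416  1.97913877  0.40129497  0.62859737
 -0.69510352] [ 0.48826718 -0.10081868  0.26075929] 67.51438932168904 [-0.29469094  0.46831341  0.86146053]
lock_mouth [([0.5822, -0.1136, 0.0385], 0.7)]
knifebox [([0.5839, -0.1106, 0.0449], 0.71)]
```

View pics/w1.png

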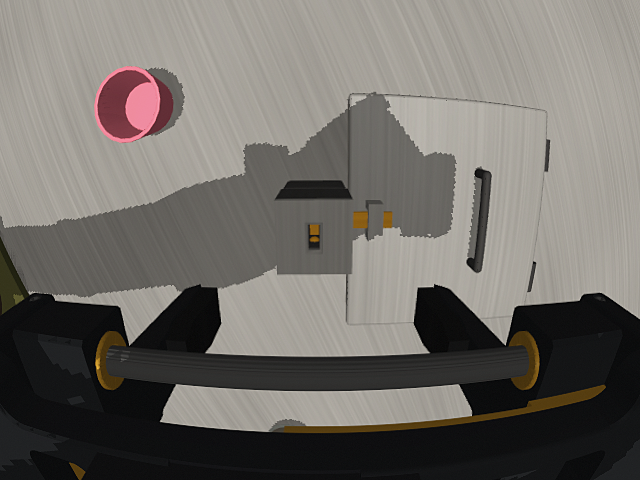

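The wrist view from 0.26 m shows the tower top as a grey square of about (276..352, 199..274), with the keyhole centred near (314,237). The tool is nearly aligned with it. Next I'll refine this from the image.

```bash
cat >> h.py <<'E'
def topface(im,cal,seed,z,tol=6,cam="wrist"):
    "flood the flat face round seed; corners in the world at height z; hole centroid"
    m=np.zeros((482,642),np.uint8)
    cv2.floodFill(im.copy(),m,seed,0,(tol,)*3,(tol,)*3,4|cv2.FLOODFILL_MASK_ONLY|cv2.FLOODFILL_FIXED_RANGE|(255<<8))
    m=m[1:-1,1:-1]
    return m
def metric(cs,cal,z,cam="wrist"):
    return np.array([at_z(cam,p,z,cal)[:2] for p in cs])
E
python3 - <<'E'
from h import *
import pickle
cal=pickle.load(open("c1.pkl","rb"));im=cv2.imread("pics/w1.png")
print(im[210,300],im[270,340],im[237,314],im[255,325],im[195,310],im[285,310])
m=topface(im,cal,(295,255),.104,12)
cs,hi=cv2.findContours(m,cv2.RETR_CCOMP,cv2.CHAIN_APPROX_NONE)
for c,h in zip(cs,hi[0]):
    if cv2.contourArea(c)<100: continue
    P=metric(c[:,0],cal,.104)
    rc=cv2.minAreaRect((P*1000).astype(np.float32));print("hole" if h[3]>=0 else "outer",cv2.contourArea(c),cv2.boundingRect(c),rc)
E
```

```text
[ 93  98 100] [92 96 98] [ 16  85 128] [91 97 98] [27 28 28] [158 166 170]
outer 42360.0 (0, 94, 457, 203) ((408.535888671875, -55.95635223388672), (115.25840759277344, 377.87115478515625), 81.00588989257812)
hole 486.0 (304, 222, 20, 32) ((487.12518310546875, -95.48172760009766), (21.706092834472656, 12.599910736083984), 67.8358154296875)
```

Request:
play_rows --translation '[[0.049,-0.019,0.0016],[0.049,-0.019,0.0016],[0.049,-0.019,0.0016],[0.049,-0.019,0.0016],[0.049,-0.019,0.0016],[0.049,-0.019,0.0016],[0.049,-0.019,0.0016],[0,0,0],[0,0,0],[0,0,0],[0,0,0],[0,0,0],[0,0,0],[0,0,0]]' --delta_rot '[[0,0,0],[0,0,0],[0,0,0],[0,0,0],[0,0,0],[0,0,0],[0,0,0],[0,0,-9.9],[0,0,-9.9],[0,0,-9.9],[0,0,-9.9],[0,0,-9.9],[0,0,0],[0,0,0]]' --grip '[1,1,1,1,1,1,1,1,1,1,1,1,1,1]'

```text
clock: 5.3
tool_pos: [0.4957, 0.2671, 0.2495]
eef_rot: [0.523, 0.852, -0.0, 0.0]
contact_force: [-0.3, -0.5, 0.5]
opening: 0.998
finger_force: 0.0
```

```bash
python3 - <<'E'
from h import *
s=r.get_state();print(s["clock"],s["q"],s["tool_pos"],yaw_tool(),s["contact_force"])
cal=r.get_calibration("wrist");im=r.snapshot("wrist");cv2.imwrite("pics/w2.png",im)
import pickle;pickle.dump(cal,open("c2.pkl","wb"))
for t in ["key","knobkey","keyrest"]:
  print(t,[(np.round(d["point"],4).tolist(),round(d["confidence"],2)) for d in r.look_for("wrist",t)[:3]])
  for d in r.silhouettes("wrist",t)[:2]:
    m=d["pixels"].astype(np.uint8);cs=cv2.findContours(m,0,2)[0];c=max(cs,key=cv2.contourArea);print(cv2.boundingRect(c),cv2.minAreaRect(c),d["confidence"])
E
```

```text
5.3 [-0.23522838  0.73165516 -0.58580116  1.79723814  0.55200566  0.78213465
 -0.63585634] [0.49574083 0.26714943 0.2494622 ] 116.92373436365376 [-0.30734717 -0.52745716  0.48823793]
key [([0.4913, 0.2714, 0.0803], 0.63)]
(303, 195, 31, 69) ((318.0, 229.0), (68.0, 30.0), 90.0) 0.78
knobkey [([0.5351, 0.196, 0.0809], 0.66)]
(299, 308, 33, 49) ((315.0, 332.0), (48.0, 32.0), 90.0) 0.74
keyrest [([0.5084, 0.2396, 0.0368], 0.89)]
(287, 177, 65, 171) ((315.9507751464844, 262.1114807128906), (61.756404876708984, 170.69297790527344), 3.2704875469207764) 0.88
```

View pics/w2.png

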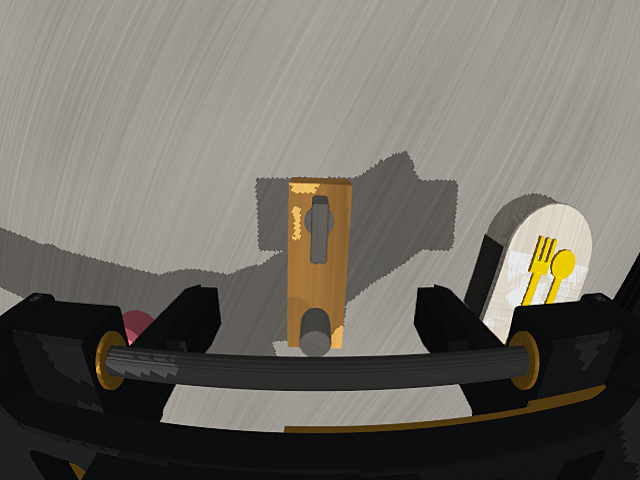

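The wrist view shows the bar bow at about (319,230), with its top face spanning (311..328, 204..263), between the open fingers. The rest is turned about 3° from the image vertical, and the knob key is at (316,335).

```bash
python3 - <<'E'
import cv2
im=cv2.imread("pics/w2.png")[185:285,280:360]
cv2.imwrite("pics/w2c.png",cv2.resize(im,None,fx=6,fy=6,interpolation=cv2.INTER_NEAREST))
E
```

```text
(no output)
```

View pics/w2c.png

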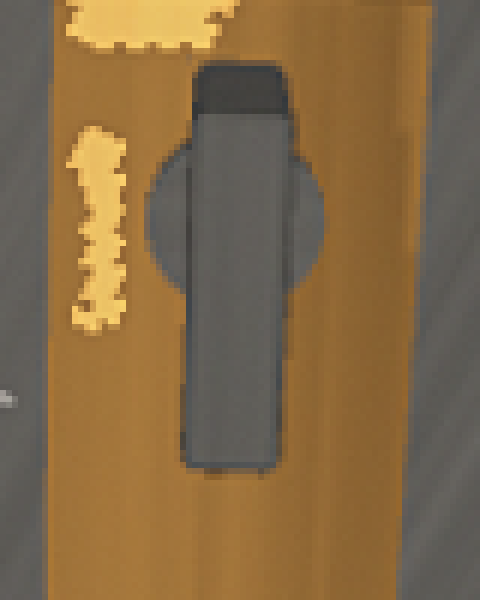

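```bash
python3 - <<'E'
from h import *
import pickle
cal=pickle.load(open("c2.pkl","rb"))
c=[(312,203.8),(328,203.8),(326.7,263.3),(310.8,263.3)]
c=[(a-.5,b-.5) for a,b in c]
for z in (.078,.082):
    P=metric(c,cal,z)*1000
    print(z,P.mean(0).round(1),"len",np.linalg.norm(P[0]-P[3]).round(1),"wid",np.linalg.norm(P[0]-P[1]).round(1),[np.degrees(np.arctan2(*(P[a]-P[b])[::-1])).round(1) for a,b in((0,3),(1,2))])
print("disc",at_z("wrist",(318.8,220.8),.044,cal))
t=ray("top",(211,260));p=tri([t,ray("wrist",(318.5,233),cal)]);print("tri",p)
P=metric(c,cal,.082).mean(0);a=np.radians(116.9)
d=P-r.get_state()["tool_pos"][:2];print("in tool",d@[np.cos(a),np.sin(a)],d@[np.sin(a),-np.cos(a)])
print(plan([*P,.11],0))
E
```

```text
0.078 [494.5 270.8] len 43.9 wid 11.1 [np.float64(115.6), np.float64(116.2)]
0.082 [494.  271.8] len 43.2 wid 10.9 [np.float64(115.6), np.float64(116.2)]
disc [0.49407139 0.2719288  0.044     ]
tri [0.49555532 0.26940827 0.07024229]
in tool 0.004907294785539269 0.0005626092424028571
(array([0.0049, 0.0006, 0.1395]), array([2.000e-02, 0.000e+00, 1.171e+02]))
```

Request:
play_rows --translation '[[0.0047,0.0006,0.02],[0,0,0.03],[0,0,0.03],[0,0,0.03],[0,0,0.0165],[0,0,0.01],[0,0,0],[0,0,0],[0,0,0],[0,0,0],[0,0,0]]' --delta_rot '[[0,0,1],[0,0,0],[0,0,0],[0,0,0],[0,0,0],[0,0,0],[0,0,0],[0,0,0],[0,0,0],[0,0,0],[0,0,0]]' --grip '[0.2,-0.2,-0.4,-0.4,-0.4,-0.4,-0.4,-1,-1,-1,-1]' --squeeze 15

```text
clock: 7.02
tool_pos: [0.4946, 0.2719, 0.1138]
eef_rot: [0.529, 0.849, 0.001, 0.0]
contact_force: [0.0, -0.2, 4.8]
opening: 0.137
finger_force: 15.0
```

Request:
play_rows --translation '[[0,0,0],[0,0,0],[0,0,-0.01],[0,0,-0.02],[0,0,-0.025],[0,0,-0.03],[0,0,-0.041],[0,0,0],[0,0,0]]' --delta_rot '[[0,0,0],[0,0,0],[0,0,0],[0,0,0],[0,0,0],[0,0,0],[0,0,0],[0,0,0],[0,0,0]]' --grip '[-1,-1,-1,-1,-1,-1,-1,-1,-1]' --squeeze 45

```text
clock: 8.15
tool_pos: [0.4938, 0.2709, 0.2386]
eef_rot: [0.529, 0.849, -0.001, -0.0]
contact_force: [-0.7, -0.8, 0.3]
opening: 0.132
finger_force: 45.0
```

```bash
python3 - <<'E'
from h import *
s=r.get_state();print(s["clock"],s["q"],s["tool_pos"],yaw_tool(),s["contact_force"],s["opening"],s["moment"])
im=r.snapshot("wrist")[180:330,220:420];cv2.imwrite("pics/w3.png",cv2.resize(im,None,fx=4,fy=4,interpolation=cv2.INTER_NEAREST))
E
```

```text
8.15 [-0.25006437  0.74623464 -0.57425749  1.80561244  0.56493901  0.76089133
 -0.6686326 ] [0.49379617 0.2709238  0.23855817] 116.11571550632996 [-0.68169699 -0.84179751  0.28423132] 0.13153413204118064 [-0.02652446 -0.10006117 -0.00274266]
```

View pics/w3.png

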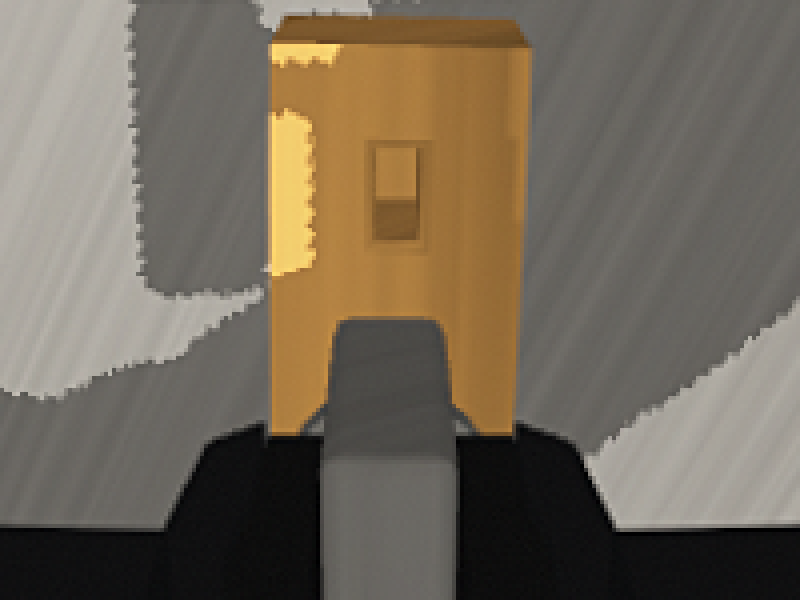

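The key is held upright and square between the pads, with its bow top front edge near (317,295). The emptied slot is visible at about (319,228) and the rest is otherwise undisturbed. Next I'll work out the camera bias from the held key and plan the hover over the lock.

```bash
cat >> h.py <<'E'
def in_tool(p,s=None):
    s=s or r.get_state();return R.from_quat(s["eef_rot"]).inv().apply(np.array(p)-s["tool_pos"])*1000
E
python3 - <<'E'
from h import *
s=r.get_state();zt=s["tool_pos"][2]-.0738+.042
for u in (300.5,317.4,334.25): print("edge",in_tool(at_z("wrist",(u-.5,295-.5),zt)).round(2))
print("slot",in_tool(at_z("wrist",(319,228),.04)).round(2), at_z("wrist",(319,228),.04))
print(plan([.4871,-.0955,.2386],67.8))
E
```

```text
edge [21.53 -6.38 31.8 ]
edge [21.56 -0.66 31.78]
edge [21.56  5.03 31.77]
slot [  1.07   0.84 198.02] [0.49353769 0.27179972 0.04      ]
(array([-3.260e-01, -1.671e-01,  1.000e-04]), array([-0.1 ,  0.1 , 48.32]))
```

Request:
play_rows --translation '[[-0.0466,-0.0239,0],[-0.0466,-0.0239,0],[-0.0466,-0.0239,0],[-0.0466,-0.0239,0],[-0.0466,-0.0239,0],[-0.0466,-0.0239,0],[-0.0466,-0.0239,0],[0,0,0],[0,0,0],[0,0,0],[0,0,0],[0,0,0],[0,0,0],[0,0,0]]' --delta_rot '[[0,0,0],[0,0,0],[0,0,0],[0,0,0],[0,0,0],[0,0,0],[0,0,0],[0,0,9.66],[0,0,9.66],[0,0,9.66],[0,0,9.66],[0,0,9.66],[0,0,0],[0,0,0]]' --grip '[-1,-1,-1,-1,-1,-1,-1,-1,-1,-1,-1,-1,-1,-1]'

```text
clock: 9.95
tool_pos: [0.4872, -0.0948, 0.2384]
eef_rot: [0.829, 0.559, -0.001, -0.0]
contact_force: [-0.4, 0.5, -1.1]
opening: 0.127
finger_force: 45.0
```

```bash
python3 - <<'E'
from h import *
import pickle
s=r.get_state();print(s["clock"],s["q"],s["tool_pos"],yaw_tool(),s["contact_force"],s["opening"],s["moment"])
cal=r.get_calibration("wrist");im=r.snapshot("wrist");pickle.dump((cal,s),open("c4.pkl","wb"));cv2.imwrite("pics/w4f.png",im)
im=im[180:330,220:420];cv2.imwrite("pics/w4.png",cv2.resize(im,None,fx=4,fy=4,interpolation=cv2.INTER_NEAREST))
E
```

```text
9.95 [ 0.33937545  0.64517736 -0.38312679  2.00604853  0.42957687  0.56996116
 -0.72459617] [ 0.48718216 -0.09483688  0.23841024] 67.99906768317054 [-0.43327031  0.45628839 -1.12851801] 0.12691289056910632 [-0.06561588  0.00798356  0.00912581]
```

View pics/w4.png

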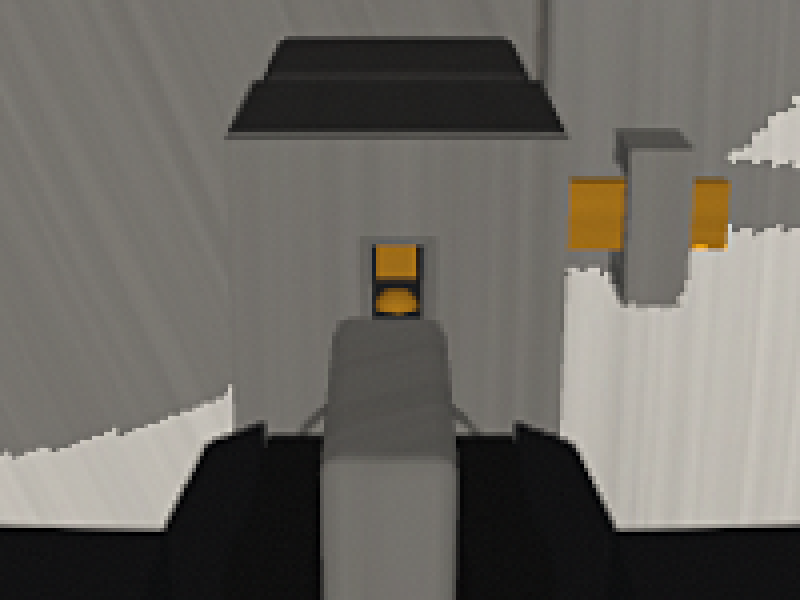

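The keyhole shows ahead of the held key: its chamfer spans about (310..329.5) across, its upper end is at row 239, and the tower's far edge is at row 214. Key and hole look aligned to within about a millimetre.

```bash
python3 - <<'E'
from h import *
import pickle
cal,s=pickle.load(open("c4.pkl","rb"))
def T(x,y,z=.104): return in_tool(at_z("wrist",(220+x/4-.5,180+y/4-.5),z,cal),s).round(2)[:2]
for n,p in dict(chL=(360,280),chR=(438,280),chTL=(362,236),chTR=(436,236),TLtop=(229,136),TRtop=(567,136),L2=(232,390),R2=(560,430)).items(): print(n,T(*p))
a,b,c,d=T(229,136),T(232,390),T(567,136),T(561,430)
print("yaw rel",np.degrees(np.arctan2(*(a-b)[::-1])),np.degrees(np.arctan2(*(c-d)[::-1])),np.degrees(np.arctan2(*(c-a))))
zk=s["tool_pos"][2]-.0738+.042
print("key",T(322,460,zk),T(457,460,zk))
print("two-view height:",tri([ray("wrist",(319.1,239),cal),ray("wrist",(314,222.5),pickle.load(open("c1.pkl","rb")))]))
E
```

```text
chL [ 3.37 -5.41]
chR [3.39 6.55]
chTL [10.4  -5.08]
chTR [10.42  6.18]
TLtop [ 26.   -24.96]
TRtop [26.09 25.7 ]
L2 [-14.99 -25.76]
R2 [-21.84  26.37]
yaw rel 1.1180972198218673 -1.0040377263602298 0.10178868399531694
key [20.83 -6.51] [20.85  4.9 ]
two-view height: [ 0.49077439 -0.08701228  0.09903332]
```

Request:
play_rows --translation '[[0.0002,0.001,0.014],[0,0,0.014],[0,0,0.004],[0,0,0.002],[0,0,0.002],[0,0,0.002],[0,0,0]]' --delta_rot '[[0,0,0],[0,0,0],[0,0,0],[0,0,0],[0,0,0],[0,0,0],[0,0,0]]' --grip '[-1,-1,-1,-1,-1,-1,-1]'

```text
clock: 10.88
tool_pos: [0.4886, -0.0952, 0.2011]
eef_rot: [0.83, 0.558, 0.0, 0.0]
contact_force: [-1.6, 0.2, -0.8]
opening: 0.125
finger_force: 45.0
```

```bash
cat > st.py <<'E'
from h import *
s=r.get_state();M=R.from_quat(s["eef_rot"])
print("t",s["clock"],"pos",s["tool_pos"].round(4),"yaw",round(yaw_tool(),2),"Ftool",M.inv().apply(s["contact_force"]).round(2),"Mtool",M.inv().apply(s["moment"]).round(3),"op",round(s["opening"],3),"q7",s["q"][6].round(3))
E
python3 st.py
```

```text
t 10.875 pos [ 0.4886 -0.0952  0.2011] yaw 67.83 Ftool [-0.39 -1.56  0.76] Mtool [-0.045 -0.028  0.002] op 0.125 q7 -0.77
```

Request:
play_rows --translation '[[0,-0.0003,0.002],[0,0,0.002],[0,0,0.002],[0,0,0.002],[0,0,0.002],[0,0,0]]' --delta_rot '[[0,0,0],[0,0,0],[0,0,0],[0,0,0],[0,0,0],[0,0,0]]' --grip '[-1,-1,-1,-1,-1,-1]'

```text
clock: 11.62
tool_pos: [0.488, -0.0952, 0.1908]
eef_rot: [0.83, 0.558, -0.0, -0.0]
contact_force: [-0.7, -0.4, -0.2]
opening: 0.127
finger_force: 45.0
```

```bash
python3 st.py
```

```text
t 11.625 pos [ 0.488  -0.0952  0.1908] yaw 67.82 Ftool [-0.58 -0.47  0.16] Mtool [ 0.005 -0.165 -0.025] op 0.127 q7 -0.781
```

Request:
play_rows --translation '[[0.0008,0,0.0015],[-0.0016,0,0.0015],[0.0016,0,0.0015],[-0.0016,0,0.0015],[0.0016,0,0.0015],[-0.0016,0,0.0015],[0.0016,0,0.001],[-0.0016,0,0.001],[0.0008,0,0],[0,0,0]]' --delta_rot '[[0,0,2],[0,0,-4],[0,0,4],[0,0,-4],[0,0,4],[0,0,-4],[0,0,4],[0,0,-4],[0,0,2],[0,0,0]]' --grip '[-1,-1,-1,-1,-1,-1,-1,-1,-1,-1]' --squeeze 60

```text
clock: 12.88
tool_pos: [0.4885, -0.0948, 0.18]
eef_rot: [0.83, 0.557, 0.001, 0.0]
contact_force: [1.1, -0.2, -3.6]
opening: 0.127
finger_force: 60.0
```

```bash
python3 st.py
```

```text
t 12.875 pos [ 0.4885 -0.0948  0.18  ] yaw 67.71 Ftool [0.24 1.11 3.65] Mtool [-0.565  0.069 -0.008] op 0.127 q7 -0.796
```

Request:
play_rows --translation '[[0.0008,0,0.001],[-0.0016,0,0.001],[0.0016,0,0.001],[-0.0016,0,0.001],[0.0008,0,0],[0,0,0]]' --delta_rot '[[0,0,2],[0,0,-4],[0,0,4],[0,0,-4],[0,0,2],[0,0,0]]' --grip '[-1,-1,-1,-1,-1,-1]'

```text
clock: 13.62
tool_pos: [0.4887, -0.0947, 0.1777]
eef_rot: [0.83, 0.557, 0.001, 0.001]
contact_force: [-0.9, -0.9, 16.3]
opening: 0.13
finger_force: 60.0
```

```bash
python3 st.py
```

```text
t 13.625 pos [ 0.4887 -0.0947  0.1777] yaw 67.73 Ftool [ -1.15  -0.43 -16.25] Mtool [ 0.008 -0.229 -0.059] op 0.13 q7 -0.801
```

Request:
play_rows --translation '[[0.0008,0,0.0008],[-0.0016,0,0.0008],[0.0016,0,0],[-0.0016,0,0],[0.0008,0,0],[0,0,0]]' --delta_rot '[[0,0,3],[0,0,-6],[0,0,6],[0,0,-6],[0,0,3],[0,0,0]]' --grip '[-1,-1,-1,-1,-1,-1]'

```text
clock: 14.38
tool_pos: [0.4887, -0.0946, 0.1776]
eef_rot: [0.83, 0.557, 0.001, 0.002]
contact_force: [-2.9, -0.0, 31.9]
opening: 0.128
finger_force: 60.0
```

```bash
python3 st.py; python3 - <<'E'
from h import *
im=r.snapshot("scene")[160:280,220:340];cv2.imwrite("pics/s5.png",cv2.resize(im,None,fx=5,fy=5,interpolation=cv2.INTER_CUBIC))
E
```

```text
t 14.375 pos [ 0.4887 -0.0946  0.1776] yaw 67.74 Ftool [ -1.1   -2.47 -31.93] Mtool [ 0.607 -0.484 -0.151] op 0.128 q7 -0.804
```

View pics/s5.png

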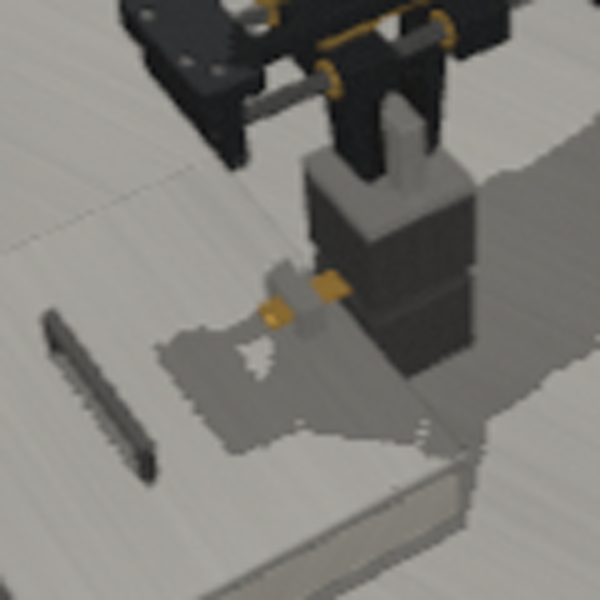

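The key is seated: it stopped firmly at z 0.1777 m, where 0.1778 m was expected, and the wiggle under 32 N did not move it. The scene view shows the shoulder at the tower top near (285,197), with the tongue still in the locked position. I'll ease the push and start turning.

Request:
play_rows --translation '[[0,0,-0.0024],[0,0,0],[0,0,0],[0,0,0],[0,0,0],[0,0,0],[0,0,0]]' --delta_rot '[[0,0,0],[0,0,8],[0,0,8],[0,0,8],[0,0,8],[0,0,8],[0,0,0]]' --grip '[-1,-1,-1,-1,-1,-1,-1]'

```text
clock: 15.3
tool_pos: [0.4887, -0.0949, 0.1777]
eef_rot: [0.971, 0.239, 0.001, 0.001]
contact_force: [0.9, -1.5, 9.5]
opening: 0.128
finger_force: 60.0
```

```bash
python3 st.py
```

```text
t 15.3 pos [ 0.4887 -0.0949  0.1777] yaw 27.65 Ftool [ 0.17  1.75 -9.51] Mtool [-0.373  0.108  0.01 ] op 0.128 q7 -1.229
```

Request:
play_rows --translation '[[0,0,0],[0,0,0],[0,0,0],[0,0,0],[0,0,0],[0,0,0],[0,0,0],[0,0,0]]' --delta_rot '[[0,0,9.5],[0,0,9.5],[0,0,9.5],[0,0,9.5],[0,0,9.5],[0,0,9.5],[0,0,0],[0,0,0]]' --grip '[-1,-1,-1,-1,-1,-1,-1,-1]'

```text
clock: 16.3
tool_pos: [0.4886, -0.0958, 0.1777]
eef_rot: [0.967, -0.253, 0.002, 0.001]
contact_force: [1.3, -3.0, 9.1]
opening: 0.129
finger_force: 60.0
```

```bash
python3 st.py
```

```text
t 16.3 pos [ 0.4886 -0.0958  0.1777] yaw -29.33 Ftool [ 2.66  2.01 -9.07] Mtool [-0.433  0.446  0.006] op 0.129 q7 -1.801
```

Request:
play_rows --translation '[[0,0,0],[0,0,0],[0,0,0],[0,0,0]]' --delta_rot '[[0,0,2],[0,0,2],[0,0,0],[0,0,0]]' --grip '[-1,-1,-1,-1]'

```text
clock: 16.8
tool_pos: [0.4886, -0.0958, 0.1778]
eef_rot: [0.958, -0.286, 0.002, 0.0]
contact_force: [0.8, -2.9, 9.7]
opening: 0.13
finger_force: 60.0
```

```bash
python3 st.py;python3 st.py; python3 - <<'E'
from h import *
im=r.snapshot("scene")[160:280,220:340];cv2.imwrite("pics/s6.png",cv2.resize(im,None,fx=5,fy=5,interpolation=cv2.INTER_CUBIC))
E
```

```text
t 16.8 pos [ 0.4886 -0.0958  0.1778] yaw -33.28 Ftool [ 2.27  2.   -9.66] Mtool [-0.428  0.538 -0.267] op 0.13 q7 -1.84
t 16.8 pos [ 0.4886 -0.0958  0.1778] yaw -33.28 Ftool [ 2.27  2.   -9.66] Mtool [-0.428  0.538 -0.267] op 0.13 q7 -1.84
```

View pics/s6.png

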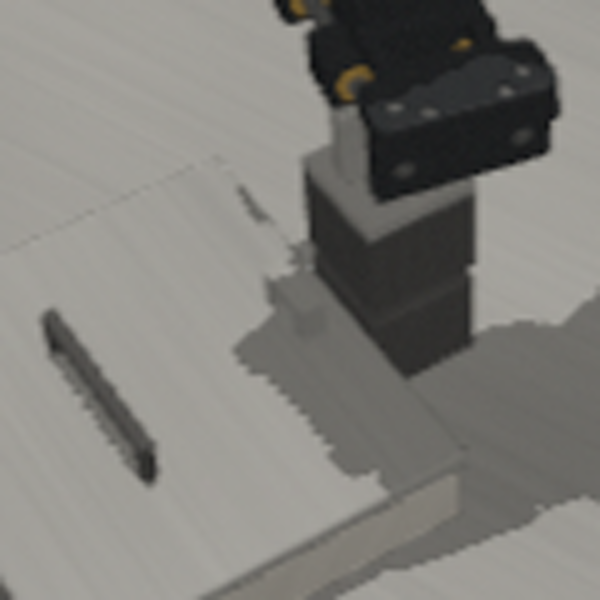

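The tongue has left the keeper near (284,220) and no longer shows, and a counter-torque has built up. I'll add a small extra turn to make sure the plug is on its stop.

Request:
play_rows --translation '[[0,0,0],[0,0,0],[0,0,0],[0,0,0]]' --delta_rot '[[0,0,2],[0,0,0],[0,0,0],[0,0,0]]' --grip '[-1,-1,-1,-1]'

```text
clock: 17.35
tool_pos: [0.4885, -0.0959, 0.1777]
eef_rot: [0.953, -0.303, 0.002, 0.0]
contact_force: [1.4, -3.3, 9.0]
opening: 0.129
finger_force: 60.0
```

```bash
python3 st.py
```

```text
t 17.35 pos [ 0.4885 -0.0959  0.1777] yaw -35.26 Ftool [ 3.05  1.91 -8.99] Mtool [-0.512  0.469 -0.333] op 0.129 q7 -1.86
```

```bash
python3 -c "
from plant import r
print(r.finish_job())"
```

```text
the job is handed in; nothing more can be done
None
```

The bar-bow key is fully home in the lock and turned clockwise to its stop, still gripped and held there at hand-in (17.4 s); the verdict was not shown, and I did not re-photograph the knob key, tin, cup and jar at the end, though no move went near them.

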